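# Set the cabinet vent shutter to its long mark

## Task

On the white cabinet roof plate, push the vent's lever by its upright knob all the way round to the shut stop (clockwise seen from above), then push it back the other way until its pointer lines up with the long mark of the scale, and leave it there. Only push with the fingers: do not grip the knob, and leave the parts and tools lying around the plate where they are.

Things in the scene. Friction and masses are not known exactly. Their poses are not given: they have to be found in the camera images.
- vent: White steel roof plate, 300 x 300 x 12 mm, fixed flat on the bench, with a round steel vent shutter (144 mm diameter, top 24 mm up) in its middle. Origin on the turning axis at bench height, z up. The shutter's dark lever bar (16 mm wide, top 26.5 mm above the bench) sticks out radially to 104 mm from the axis; its narrow end is the pointer. Only the knob stands higher than the bar.
- shutter (a joint): Angle of shutter, lever and knob together, rad: 0 = shut, at the stop; grows counter-clockwise seen from above, to 1.6 (open stop). In the vent's frame the lever points at (pi - 0.8 + value) from the x axis, so at 0.8 along the vent's -x. Stiff to turn (about 0.25 N m, 3 N at the knob); stays where it is left.
- knob (a point): Centre of the top of the lever's knob: an upright black plastic pin, 14 mm diameter, 40 mm high, from the lever bar (26.5 mm above the bench) up to 66.5 mm above the bench, 86 mm from the turning axis.
- pointer (a point): Tip of the lever's pointer, 104 mm from the turning axis, 26.5 mm above the bench.
- mark (a point): Where the pointer's tip must come, at the inner end of the long mark: 104 mm from the axis, 17.5 mm above the bench. The long mark is the 30 mm radial black rib amid seven (the others 9 mm long, 0.17 rad apart) on the grey arc-shaped scale (108 to 142 mm from the axis, top 17 mm up), which is fixed, but at a different angle each time.
- contactor: Loose bystander: black and grey contactor, 70 x 45 x 82 mm high, origin under its centre.
- screwdriver: Loose bystander: screwdriver with a red handle, 190 mm long, lying along its x, origin under its middle.
- terminals: Loose bystander: row of grey terminal blocks on a 100 mm piece of rail (along its x), 48 mm wide, 46 mm high, origin under its centre.
- tub: Loose bystander: open blue plastic tub, 100 x 75 x 40 mm, origin under its centre.

How it is judged:
On the way, in this order (a step that is already met when the one before it is completed fails the run):
1. the lever is pushed round to the shut stop (value of joint shutter below 0.05 rad), for 0.1 s.
2. the pointer is set to the long mark (horizontal distance between pointer and mark below 0.006 m and velocity of joint shutter between -0.02 and 0.02 rad/s), for 0.2 s.
At the end, for the whole second after the job is handed in: The pointer's tip is within 6 mm of the long mark's line (about 3 degrees), the shutter is at rest, and the four bystanders are within 10 mm of where they were (all of step 2 and distance of each of contactor, screwdriver, terminals, tub from where it was at the start of the episode below 0.01 m); the robot touches nothing.
It fails at once if the knob is gripped between the fingers (horizontal distance between the grasp point and knob below 0.01 m and height (world z) of the grasp point below 0.08 m and contact force between the fingers and vent above 0.5 N).
It fails at once if a bystander is lifted or pushed away (distance of any of contactor, screwdriver, terminals, tub from where it was at the start of the episode above 0.02 m).
It also fails if it takes over 48 s, if anything falls off the work surface, if the arm or the gripper's body presses on something with over 40 N, if the wrist force passes 120 N, or if a joint passes its speed limit or range.

## Robot

A 6-joint arm with a two-finger parallel gripper is mounted at the origin on the work surface. World frame = base frame: x ahead of the robot, y to its left, z up, the work surface at z = 0. Lengths are in m, angles in rad, forces in N, time in s.
With the tool pointing down it reaches from about 0.35 to 0.975 m from the base axis. Payload 4.9 kg.
Tool frame: the origin (TCP) lies at the very end of the fingers, on their centre line; the grasp point (between the pads) lies 19 mm behind it (ctrl.grip_point_offset is the distance from the TCP to the grasp point, in m); z points along the fingers, y is the line along which they close (so a half turn about z gives the same grasp; the last joint's range is limited). The gripper opens to 85 mm and grips with 20 to 120 N. Pads are 22 mm wide; open, the fingers measure 114 mm over their backs; the gripper's body (76 mm by 85 mm) begins 54 mm behind the grasp point. The pads swing forward as they close: fully open they stand 13 mm farther back than shut.
Start: joints at [1.168, 0.053, 1.613, -0, 1.476, -0.119], TCP at [0.175, 0.6, 0.21] pointing down, gripper open.
Joint ranges: [-3.01, 3.01], [-1.01, 2.22], [0.06, 2.58], [-1.02, 4.17], [0.09, 2.62], [-3.14, 3.14]. Speed limits (rad/s): [2.57, 2.57, 3.14, 3.14, 3.14, 3.14].

## Interface

Orientations are given as a rotation vector (axis times angle).
In Python, from station import ctrl gives the robot as it stands.
- The arm moves only by the tool send_rows, never from a script. Its argument "rows" is a list of rows, each a list of 3 entries, a list of its own where there are three numbers: the finger opening in cm, from 0 to 8.54, then the shift along the tool's x, y, z in cm, then the turn about the tool's z in degrees. A call has 1 to 10 rows; each row shifts and turns the commanded pose from where the row before left it, along the tool's axes as they then stand; what a row does not reach is not made up. A row lasts 1/8 s, in which the tool goes at most 62.5 mm and 10.7 degrees, less where a joint would pass 70% of its speed; a pose out of reach is approached as far as the arm can. A call with a gripper value outside its range is refused whole. The fingers move at their own pace and stop on an object; "newtons" is the grip in N (left out, the last holds). Time passes only in rows, so rows that do not move let the fingers close. It gives the time, the measured TCP pose, the force, the opening and the grip force at its end, in the units of the state.
- ctrl.get_obs(): the state, without advancing time (a new reading comes with each control period).
- ctrl.get_image(name): name is "side" or "top"; returns a dict with "frame" (384x512x3 uint8, red, green, blue), "range_z" (384x512 float32, m along the optical axis (not along the pixel's ray), 0 where there is no reading), "fx", "fy", "cx", "cy" (pixels), "cam_to_world" (4x4, takes a point from camera to world coordinates). Camera axes: x right, y down, z forward; pixel columns grow to the right and rows downward; lengths in m; the calibration is good to about 2 mm. A picture is of the moment at which its call begins.
- ctrl.finish_job(): hands the job in; it is judged then, once.
The state is a dict: "t": time; "q": joint angles; "dq": joint speeds; "effort": joint torques, N m; "tool_pos": TCP position; "tool_rot": TCP orientation; "contact_force": force on the tool from outside, world axes, zero at the start; "wrist_torque": the same for the moment, N m; "opening": finger opening in m; "grip_force": force on a finger pad.
Only numpy, scipy, OpenCV 4.12 (cv2) and the standard library are available. Lean on these libraries where they do the work, as an engineer would, in place of code of your own. Each camera call takes 0.05 s, during which the arm holds its last target. There are 200 camera calls.

## Working session

There is one attempt and no reset: what is moved stays moved. The work goes in short steps, Python scripts to look and compute and a tool call to move; the robot and the scene stay as the last step left them, time stands still between calls to the robot, and variables do not carry over. Pictures are saved under pics/ and viewed, at most 10 in all, crops included, and the job is handed in when it is done.

Besides the shell and the picture viewer there is one more tool, called after ">>>" by a JSON object that holds its "op" and its "data", one argument or row to a line. send_rows: Moves the arm, as the interface text tells. Its arguments: {"type":"object","properties":{"rows":{"type":"array","items":{"type":"array"}},"newtons":{"type":"number"}},"required":["rows"]}

```bash
mkdir -p pics; cat > h.py <<'E'
import numpy as np, cv2
from station import ctrl
def look(n,f):
    im=ctrl.get_image(n); cv2.imwrite('pics/'+f,im['frame'][:,:,::-1]); np.savez('pics/'+f[:-4],**im); return im
def ray(im,u,v,z):
    T=np.array(im['cam_to_world']); d=T[:3,:3]@np.array([(u-im['cx'])/im['fx'],(v-im['cy'])/im['fy'],1]); o=T[:3,3]
    return o+d*(z-o[2])/d[2]
E
python3 - <<'E'
from h import *
for n in('top','side'):
    im=look(n,n+'1.png'); print(np.round(im['cam_to_world'],3),im['fx'])
o=ctrl.get_obs();print(o['t'],o['tool_pos'],o['tool_rot'],o['opening'])
from scipy.spatial.transform import Rotation as R
print(R.from_rotvec(o['tool_rot']).as_matrix().round(3))
E
```

```text
[[-4.000e-03 -1.000e+00  2.500e-02  5.520e-01]
 [-1.000e+00  4.000e-03  1.000e-03  2.900e-02]
 [-1.000e-03 -2.500e-02 -1.000e+00  1.054e+00]
 [ 0.000e+00  0.000e+00  0.000e+00  1.000e+00]] 353.87662578459276
[[ 0.811 -0.337  0.479  0.138]
 [-0.586 -0.446  0.677 -0.609]
 [-0.014 -0.829 -0.559  0.597]
 [ 0.     0.     0.     1.   ]] 346.44646744574226
0.1 [0.17478162 0.5994433  0.2084842 ] [-4.44290314e-01 -3.10952081e+00  2.79278519e-03] 0.08555357242953834
[[-0.96   0.28  -0.001]
 [ 0.28   0.96  -0.002]
 [ 0.    -0.002 -1.   ]]
```

View pics/top1.png

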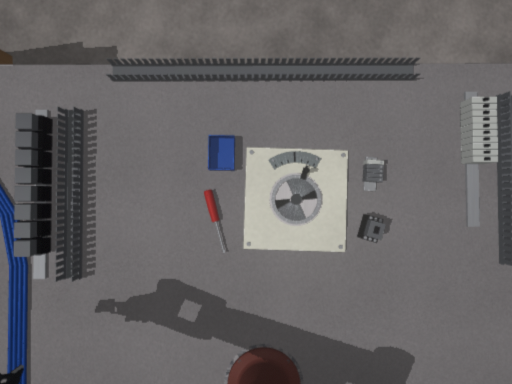

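View pics/side1.png

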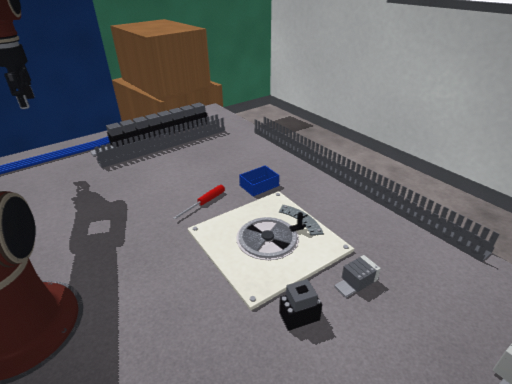

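```bash
python3 - <<'E'
from h import *
im=dict(np.load('pics/top1.npz')); f=im['frame']
c=f[140:260,200:395]; cv2.imwrite('pics/c1.png',cv2.resize(c,None,fx=4,fy=4,interpolation=cv2.INTER_CUBIC)[:,:,::-1])
m=((f.min(2)>185)).astype(np.uint8); m[:, :235]=0;m[:,358:]=0;m[:140]=0;m[260:]=0
cs,_=cv2.findContours(m,0,1); k=max(cs,key=cv2.contourArea); r=cv2.minAreaRect(k); print(r)
B=cv2.boxPoints(r); P=np.array([ray(im,u,v,.012)[:2] for u,v in B]); print(P.round(4),P.mean(0),np.linalg.norm(P-np.roll(P,1,0),axis=1))
e=P-np.roll(P,1,0); print(np.degrees(np.arctan2(e[:,1],e[:,0])))
E
```

```text
Traceback (most recent call last):
ValueError: max() iterable argument is empty
```

View pics/c1.png

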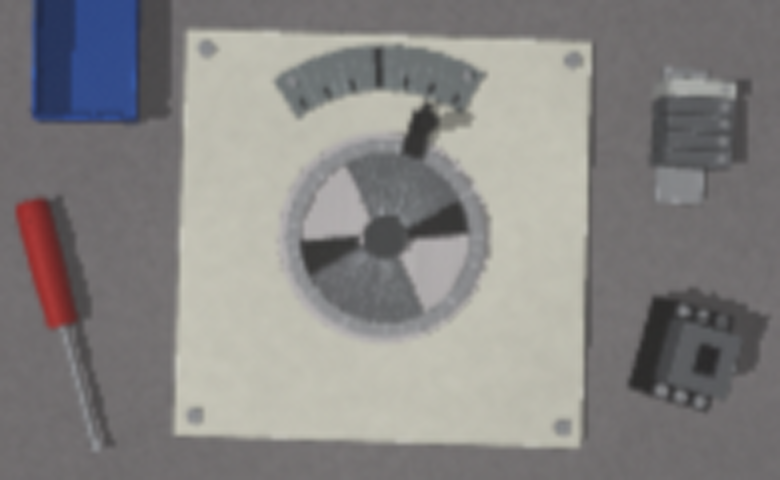

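The crop shows the axis hub at crop (386,237), the long mark from (379,50) to (378,88), and the lever at (418,135), with its pointer near (430,105).

```bash
python3 - <<'E'
from h import *
im=dict(np.load('pics/top1.npz')); f=im['frame'].astype(int)
print(f[220,260],f[300,260])
m=((f[:,:,0]>140)&(f[:,:,0]-f[:,:,2]>10)).astype(np.uint8); m[:, :235]=0;m[:,358:]=0;m[:140]=0;m[260:]=0
cs,_=cv2.findContours(m,0,1); k=max(cs,key=cv2.contourArea); r=cv2.minAreaRect(k)
B=cv2.boxPoints(r); P=np.array([ray(im,u,v,.012)[:2] for u,v in B]); A=P.mean(0); print(A,np.linalg.norm(P-np.roll(P,1,0),axis=1))
e=P-np.roll(P,1,0); print(np.degrees(np.arctan2(e[:,1],e[:,0])))
c=lambda x,y,z: ray(im,200+(x+.5)/4-.5,140+(y+.5)/4-.5,z)[:2]
print('hub',c(386,237,.024))
for n,p in dict(mark_o=(379,50,.017),mark_i=(378,88,.017),barbase=(412,155,.0265)).items():
    q=c(*p); print(n,q,np.linalg.norm(q-A),np.degrees(np.arctan2(*(q-A)[::-1])))
g=f.max(2)[140:260,200:395]; m=(g<60).astype(np.uint8); m[:,:95]=0;m[:,130:]=0;m[:20]=0;m[40:]=0
ys,xs=np.nonzero(m); 
for y in sorted(set(ys)):
    print(y,xs[ys==y], np.round(ray(im,200+xs[ys==y].mean(),140+y,.0665)[:2]-A,4))
# knob via side view by range
for n in('top1','side1'):
    im=dict(np.load(f'pics/{n}.npz')); v,u=np.mgrid[:384,:512]; z=im['range_z']; pc=np.stack([(u-im['cx'])/im['fx']*z,(v-im['cy'])/im['fy']*z,z],-1)@im['cam_to_world'][:3,:3].T+im['cam_to_world'][:3,3]
    d=np.linalg.norm(pc[...,:2]-A,axis=-1); k=(d<.13)&(pc[...,2]>.035)&(z>0); q=pc[k]; print(n,len(q),q.mean(0),q.max(0),q.min(0))
    t=pc[k&(pc[...,2]>.058)]; print(t.mean(0) if len(t) else 0)
E
```

```text
[191 190 178] [109 107 106]
[ 0.54027465 -0.09664332] [0.29729557 0.29723012 0.29942768 0.29710493]
[ 87.97263541  -2.0111413  -92.05266865 177.57769675]
hub [ 0.54082328 -0.09732109]
mark_o [ 0.67799638 -0.09406928] 0.13774577776625357 1.0707389386487083
mark_i [ 0.65003978 -0.09312963] 0.10982135465477216 1.8334641044476943
barbase [ 0.60028035 -0.11633869] 0.06315529661525413 -18.17113533673867
27 [106] [ 0.0899 -0.0237]
28 [105 106 107] [ 0.0871 -0.0237]
29 [104 105 106 107] [ 0.0843 -0.0223]
30 [104 105 106 107 108] [ 0.0815 -0.0236]
31 [103 104 105 106 107] [ 0.0787 -0.0208]
32 [103 104 105 106] [ 0.0759 -0.0194]
33 [103 104 105] [ 0.0731 -0.018 ]
34 [102 103 104 105] [ 0.0704 -0.0166]
35 [102 103 104 105] [ 0.0676 -0.0165]
36 [102 103 104 105] [ 0.0648 -0.0165]
37 [102 103 104] [ 0.062  -0.0151]
38 [103 104] [ 0.0592 -0.0165]
top1 28 [ 0.62102337 -0.12214343  0.05989388] [ 0.62752966 -0.11614775  0.06953495] [ 0.61485072 -0.1293662   0.03638289]
[ 0.62164577 -0.12338474  0.06632379]
side1 68 [ 0.62077776 -0.12481752  0.05476981] [ 0.63010356 -0.11535513  0.06709166] [ 0.61599293 -0.13032183  0.03537126]
[ 0.62178013 -0.12370435  0.06393238]
```

>>> {"op": "send_rows", "data": {
  "rows": [
    [0,[-3.2,-2.7,0],0],
    [0,[-3.2,-2.7,0],0],
    [0,[-3.2,-2.7,0],0],
    [0,[-3.2,-2.7,0],0],
    [0,[-3.2,-2.7,0],0],
    [0,[-3.2,-2.7,0],0],
    [0,[-3.2,-2.7,0],0],
    [0,[-3.2,-2.7,0],0],
    [0,[-3.2,-2.7,0],0],
    [0,[-3.2,-2.7,0],0]
  ],
  "newtons": 40
}}

```text
t: 1.35
tool_pos: [0.4069, 0.2498, 0.2091]
tool_rot: [-0.444, -3.11, 0.0]
contact_force: [0.2, 0.2, -0.4]
opening: 0.0
grip_force: 0.0
```

>>> {"op": "send_rows", "data": {
  "rows": [
    [0,[-3.2,-2.7,0],0],
    [0,[-3.2,-2.7,0],0],
    [0,[-3.2,-2.7,0],0],
    [0,[-3.2,-2.7,0],0],
    [0,[-3.2,-2.7,0],0],
    [0,[-3.2,-2.7,0],0],
    [0,[-3.2,-2.7,0],0],
    [0,[-3.2,-2.7,0],0],
    [0,[-3.2,-2.7,0],0],
    [0,[0,0,0],0]
  ]
}}

```text
t: 2.6
tool_pos: [0.6155, -0.0649, 0.2086]
tool_rot: [-0.449, -3.108, 0.0]
contact_force: [-0.2, 0.7, -0.1]
opening: 0.0
grip_force: 0.0
```

>>> {"op": "send_rows", "data": {
  "rows": [
    [0,[-2.4,-1.8,0],0],
    [0,[0,0,4],0],
    [0,[0,0,4],0],
    [0,[0,0,4],0],
    [0,[0,0,2],0],
    [0,[0,0,2],0],
    [0,[0,0,1.2],0],
    [0,[0,0,0],0]
  ]
}}

```text
t: 3.6
tool_pos: [0.6328, -0.0866, 0.0372]
tool_rot: [-0.444, -3.109, -0.0]
contact_force: [0.2, -0.7, -0.2]
opening: 0.0002
grip_force: 0.0
```

```bash
python3 - <<'E'
from h import *
im=look('side','s2.png'); cv2.imwrite('pics/s2c.png',cv2.resize(im['frame'][130:310,170:400],None,fx=3,fy=3,interpolation=2)[:,:,::-1])
E
```

```text
(no output)
```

View pics/s2c.png

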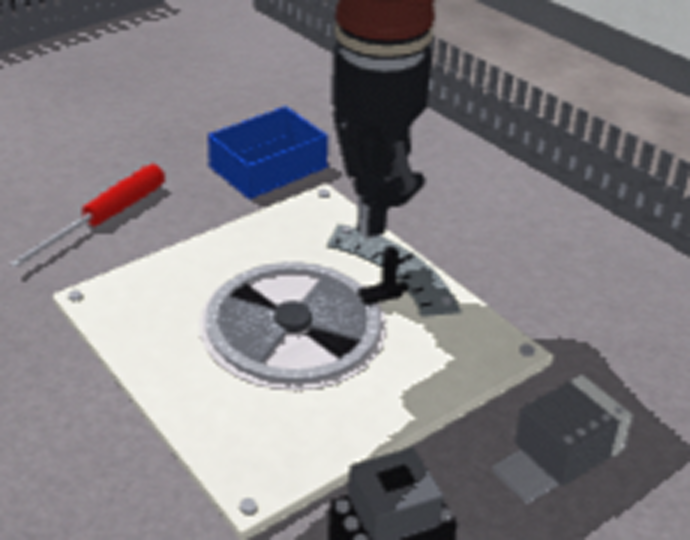

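>>> {"op": "send_rows", "data": {
  "rows": [
    [0,[0,-0.5,0],0],
    [0,[0,-0.5,0],0],
    [0,[0,-0.4,0],0],
    [0,[-0.1,-0.45,0],3],
    [0,[-0.1,-0.45,0],3],
    [0,[0,0,0],0]
  ]
}}

```text
t: 4.4
tool_pos: [0.6286, -0.11, 0.0383]
tool_rot: [0.606, 3.081, -0.001]
contact_force: [-0.6, 0.3, 2.7]
opening: 0.0003
grip_force: 1.5
```

>>> {"op": "send_rows", "data": {
  "rows": [
    [0,[-0.1,-0.45,0],3],
    [0,[-0.1,-0.45,0],3],
    [0,[-0.1,-0.45,0],3],
    [0,[-0.1,-0.45,0],3]
  ]
}}

```text
t: 4.9
tool_pos: [0.6244, -0.1265, 0.0383]
tool_rot: [0.926, 3.001, 0.003]
contact_force: [1.2, 3.7, 2.1]
opening: -0.0002
grip_force: 2.2
```

```bash
cat > rel.py <<'E'
from h import *
from scipy.spatial.transform import Rotation as R
o=ctrl.get_obs(); M=R.from_rotvec(o['tool_rot']).as_matrix(); r=M.T@(o['tool_pos']-np.array([.5405,-.097,0]))
ph=np.degrees(np.arctan2(M[1,1],M[0,1])); print('t',o['t'],'theta_tool',ph-90,'radial',-r[0],'tang',r[1],'z',o['tool_pos'][2],'F tool',(M.T@o['contact_force']).round(2))
E
python3 rel.py
```

```text
t 4.9 theta_tool -34.30118813686992 radial 0.08597639051756312 tang 0.0229611001572774 z 0.038322293713914796 F tool [ 1.12  3.73 -2.13]
```

>>> {"op": "send_rows", "data": {
  "rows": [
    [0,[-0.1,-0.45,0],3],
    [0,[-0.1,-0.45,0],3],
    [0,[-0.1,-0.45,0],3],
    [0,[-0.1,-0.45,0],3],
    [0,[0,0,0],0]
  ]
}}

```text
t: 5.52
tool_pos: [0.6159, -0.1434, 0.0383]
tool_rot: [1.232, 2.889, 0.001]
contact_force: [-0.1, 3.1, 3.2]
opening: 0.0002
grip_force: 2.6
```

>>> {"op": "send_rows", "data": {
  "rows": [
    [0,[0,-0.2,0],1],
    [0,[0,0,0],0]
  ]
}}

```text
t: 5.78
tool_pos: [0.6148, -0.1451, 0.0382]
tool_rot: [1.258, 2.877, 0.001]
contact_force: [1.2, 3.4, 4.8]
opening: -0.0002
grip_force: 3.0
```

```bash
python3 rel.py
```

```text
t 5.775 theta_tool -47.23761144804301 radial 0.08576484347817376 tang 0.021933632299782648 z 0.03824521399456755 F tool [ 1.72  3.2  -4.84]
```

>>> {"op": "send_rows", "data": {
  "rows": [
    [0,[0,-0.2,0],0],
    [0,[0,0,0],0]
  ]
}}

```text
t: 6.02
tool_pos: [0.6133, -0.1469, 0.0383]
tool_rot: [1.258, 2.877, -0.0]
contact_force: [2.0, 2.0, 5.2]
opening: -0.0002
grip_force: 3.4
```

>>> {"op": "send_rows", "data": {
  "rows": [
    [0,[0,-0.15,0],0],
    [0,[0,0,0],0]
  ]
}}

```text
t: 6.28
tool_pos: [0.6123, -0.148, 0.0383]
tool_rot: [1.258, 2.876, -0.0]
contact_force: [2.6, 1.3, 4.4]
opening: 0.0
grip_force: 3.6
```

```bash
python3 rel.py
```

```text
t 6.275 theta_tool -47.25977142564215 radial 0.08627676307826601 tang 0.01809371032141425 z 0.03827729070959179 F tool [-0.82  2.77 -4.4 ]
```

>>> {"op": "send_rows", "data": {
  "rows": [
    [0,[0,-0.2,0],0],
    [0,[0,0,0],0]
  ]
}}

```text
t: 6.52
tool_pos: [0.6108, -0.1496, 0.0383]
tool_rot: [1.258, 2.876, -0.001]
contact_force: [3.7, 1.1, 5.2]
opening: 0.0
grip_force: 3.7
```

>>> {"op": "send_rows", "data": {
  "rows": [
    [0,[0,-0.2,0],0],
    [0,[0,0,0],0]
  ]
}}

```text
t: 6.78
tool_pos: [0.6095, -0.1508, 0.0383]
tool_rot: [1.258, 2.876, -0.0]
contact_force: [4.8, 0.3, 5.4]
opening: 0.0002
grip_force: 4.1
```

```bash
python3 rel.py; python3 - <<'E'
from h import *
im=look('top','t3.png'); a=im['frame'][140:260,230:370]
s=look('side','s3.png')['frame'][170:290,230:370]
cv2.imwrite('pics/c3.png',cv2.resize(np.hstack([a,s]),None,fx=2.85,fy=2.85,interpolation=2)[:,:,::-1])
E
```

```text
t 6.775 theta_tool -47.27064405449634 radial 0.08648678316693705 tang 0.01421784380070861 z 0.03830939379592023 F tool [-3.1   3.72 -5.35]
```

View pics/c3.png

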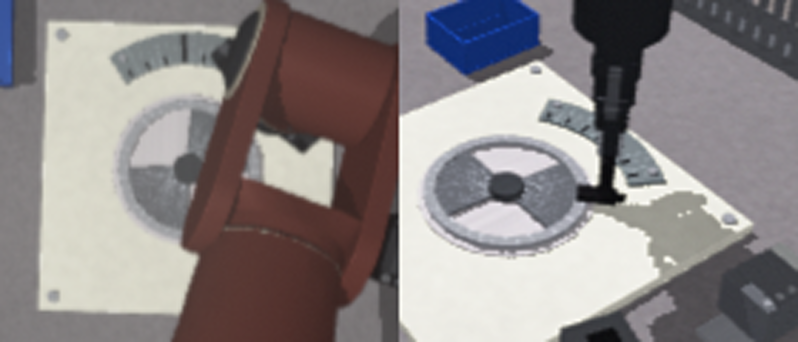

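The left half (top) has the arm covering the knob. In the right half (side) the lever tip is at crop (622,197), which is side pixel (308,239), and the fingers are right behind the knob.

```bash
python3 - <<'E'
from h import *
A=np.array([.5405,-.097])
im=dict(np.load('pics/s3.npz'))
f=lambda u,v,z:ray(im,u,v,z)[:2]-A
for u,v in((308,239),(306,240),(292,237)): q=f(u,v,.0265); print(np.linalg.norm(q),np.degrees(np.arctan2(q[1],q[0])))
v,u=np.mgrid[:384,:512]; z=im['range_z']; pc=np.stack([(u-im['cx'])/im['fx']*z,(v-im['cy'])/im['fy']*z,z],-1)@im['cam_to_world'][:3,:3].T+im['cam_to_world'][:3,3]
k=(np.linalg.norm(pc[...,:2]-A,axis=-1)<.14)&(z>0)&(pc[...,2]>.03)&(pc[...,2]<.09)
for h in range(30,90,6):
    q=pc[k&(abs(pc[...,2]-h/1000)<.003)]; print(h,len(q),q.mean(0).round(4) if len(q) else 0,q.min(0).round(4) if len(q) else 0,q.max(0).round(4) if len(q) else 0)
cv2.imwrite('pics/s3z.png',cv2.resize(im['frame'][190:260,260:350],None,fx=8,fy=8,interpolation=2)[:,:,::-1].clip(0,60)*4)
E
```

```text
0.10141989442138451 -48.46061728137045
0.09713007791468893 -51.14546918050835
0.06262778482182177 -49.07711887272279
30 7 [ 0.5945 -0.162   0.0313] [ 0.5916 -0.1662  0.0303] [ 0.5978 -0.1551  0.0328]
36 11 [ 0.5965 -0.1627  0.0355] [ 0.5921 -0.1678  0.0332] [ 0.6021 -0.1559  0.0387]
42 9 [ 0.595  -0.1629  0.0422] [ 0.5925 -0.1671  0.039 ] [ 0.5985 -0.1589  0.0448]
48 11 [ 0.5962 -0.164   0.0486] [ 0.5912 -0.1673  0.0457] [ 0.6017 -0.158   0.051 ]
54 12 [ 0.5959 -0.1627  0.0542] [ 0.5918 -0.1665  0.0513] [ 0.6023 -0.1582  0.0569]
60 13 [ 0.5982 -0.1612  0.0603] [ 0.5928 -0.1663  0.0577] [ 0.6106 -0.1498  0.0625]
66 29 [ 0.5997 -0.1595  0.066 ] [ 0.5929 -0.1666  0.0637] [ 0.6167 -0.1477  0.0687]
72 19 [ 0.6016 -0.1575  0.0725] [ 0.5963 -0.1651  0.0692] [ 0.6107 -0.1461  0.075 ]
78 17 [ 0.6029 -0.1578  0.0781] [ 0.5958 -0.1651  0.0751] [ 0.6129 -0.1476  0.0804]
84 20 [ 0.6022 -0.1587  0.0839] [ 0.5958 -0.1649  0.0813] [ 0.6124 -0.1476  0.0867]
```

View pics/s3z.png

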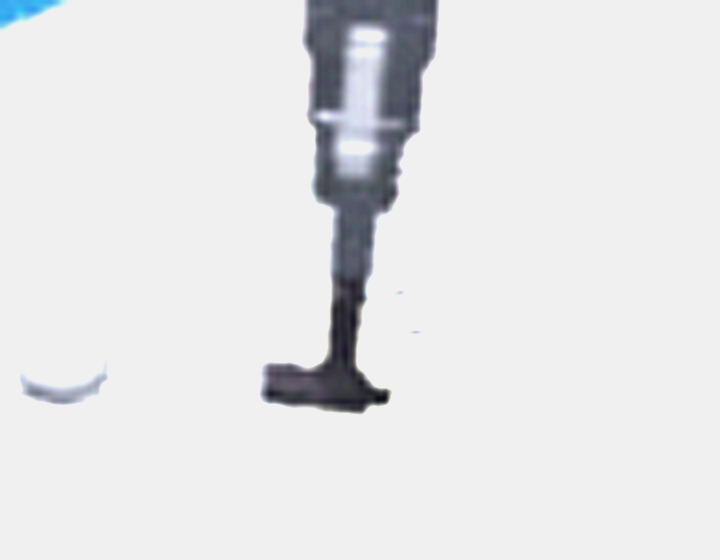

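The zoom shows the lever bar and the dark pin at crop (345,310). The clipping hides the grey fingertips, so I'll check pixel values and depth there.

```bash
python3 - <<'E'
from h import *
im=dict(np.load('pics/s3.npz')); g=im['frame'].mean(2).astype(int); z=(im['range_z']*1000).astype(int)
for v in range(214,240,2): print(v,g[v,294:316],z[v,297:313])
A=np.array([.61,-.151,.038,1]); 
for h in(.038,.0665):
    A[2]=h; c=np.linalg.inv(im['cam_to_world'])@A; print(c[0]/c[2]*im['fx']+im['cx'],c[1]/c[2]*im['fy']+im['cy'],c[2])
E
```

```text
214 [132  88  86 124  93  42  22  22  22  24  24  25  22  22  18  34 105 140
 147 148 148 147] [942 936 777 776 782 783 782 780 780 765 766 763 763 963 964 965]
216 [ 96 131 141 141 138 125 112  65  30  23  23  22  24  39  49 102 180 214
 183 152 143 143] [932 929 929 820 808 806 812 813 805 805 784 780 929 928 934 954]
218 [234 174 118 126 116  90 102  59  25  22  23  22  28  79 106 129 135 141
 179 209 197 165] [921 927 821 821 809 812 812   0 808 810 816 815 920 921 925 923]
220 [236 238 239 237 175 119  95  48  24  24  25  21  32  98 116 132 135 135
 134 135 153 212] [924 923 827 823 815 813 816 812 811 811 821 820 918 915 915 914]
222 [235 235 236 238 239 171  98  48  24  24  24  23  44 100 128 136 137 136
 135 136 135 133] [918 915 828 828 818 818 818 818 816 817 822 830 909 911 910 909]
224 [236 235 235 235 237 203 115  41  18  21  19  23  62 104 130 146 158 144
 146 149 140 136] [911 910 912 831 824 824 823 823 820 818 822 901 902 902 904 902]
226 [236 236 236 236 237 240 150  49  23  17  13  33 116 101  82  60  61 129
 148 148 139 136] [905 900 901 821 819 819 819 819 820 89
[... 405 characters left out ...]
 239 234 168 111 122
 129 131 136 138] [881 882 882 827 827 828 826 826 883 881 881 883 876 875 874 878]
234 [131 136 144 211 239 180  76  18  13  10  44 177 236 239 237 196 127  99
  98  93  88  90] [875 875 875 834 831 830 830 829 876 876 876 876 878 873 870 871]
236 [ 22  21  20  23  28  21  15  14  15  13  17  67 151 232 240 241 238 238
 237 238 238 238] [849 847 842 838 836 832 834 838 845 849 873 869 869 869 869 869]
238 [ 21  23  24  23  22  22  18  16  16  15  13  12  25  56  64 120 226 238
 236 237 237 237] [843 844 843 837 837 839 836 842 840 846 845 840 841 863 865 863]
302.82238458419073 230.2581711153521 0.8489862238773227
303.61000516913737 221.21269122098636 0.8330478520406248
```

```bash
python3 - <<'E'
from h import *
im=dict(np.load('pics/s2.npz')); g=im['frame'].mean(2).astype(int); z=(im['range_z']*1000).astype(int)
for v in range(190,216,2): print(v,g[v,284:306],z[v,286:304])
for p in((.6328,-.0866,.0372),(.6328,-.0866,.0672),(.6217,-.1236,.0665),(.6217,-.1236,.0265)):
    c=np.linalg.inv(im['cam_to_world'])@np.r_[p,1]; print(c[0]/c[2]*im['fx']+im['cx'],c[1]/c[2]*im['fy']+im['cy'],c[2])
E
```

```text
190 [141 141 135 100  48  23  23  23  23  23  24  23  24  24  32  34  25  23
  22  24  36  50] [1065 1062  867  862  860  839  837  839  839  842  846  842  805  801
  798  791  789  790]
192 [139 140 140 117  60  26  22  21  22  23  23  23  21  22  22  21  23  22
  22  23  29  46] [1051 1055  867  865  864  849  847  846  844  868  868  816  810  803
  796  792  793  791]
194 [143 139 139 138 100  48  26  24  23  23  23  21  21  21  20  21  21  21
  21  30  36  37] [1046 1048  873  865  860  854  845  846  847  829  824  820  812  808
  798  796  798  802]
196 [235 204 161 140 140 108  60  30  22  21  21  21  20  20  20  21  21  21
  21  18  17  29] [1034 1034 1036  877  860  855  852  848  839  833  826  822  811  810
  814  815  818  823]
198 [236 236 237 240 197 121  89  84  57  29  24  20  21  19  19  26  38  42
  43  73 105 134] [1010 1008 1030  874  866  861  866  860  835  834  827  824  827  842
  841  841  845  842]
200 [235 234 235 236 223 140  93 104  79  37  22  23  23  21  38 120 144 147
 147 143 143 143] [ 996 1002  997  878  874  867  868  862  861  868  867  865  863
[... 773 characters left out ...]
6 139 136 143 138 135 135 135 136 147 174 213
 233 220 177 150] [955 953 953 953 952 956 950 953 950 953 952 954 953 949 952 959 960 958]
212 [135 148 137 135 100  71 121 142 140 137 137 135 146 140  97  62  57  79
 122 150 196 229] [945 947 944 944 942 947 945 946 944 946 945 947 864 863 863 946 946 945]
214 [230 205 144 119 106 106 116 129 138 137 130  88  80  61  33  22  15  12
  37 117 133 128] [945 944 940 940 939 936 939 938 942 938 936 858 856 857 855 857 856 939]
292.4121125129547 214.07371884832094 0.9039307100399323
292.9937514434632 204.82679166868252 0.8871534765276188
299.5252449748036 213.78313232449173 0.8571920425526649
298.56212634754337 226.22617670549704 0.8795616872357497
```

```bash
python3 - <<'E'
from h import *
for n,pts in(('s2',((290,207),(292,207),(294,207),(296,206),(292,202),(296,202))),('s3',((301,224),(303,224),(305,224),(303,220),(305,222)))):
    im=dict(np.load(f'pics/{n}.npz')); T=im['cam_to_world']
    for u,v in pts:
        z=im['range_z'][v,u]; print(n,u,v,(T@[(u-im['cx'])/im['fx']*z,(v-im['cy'])/im['fy']*z,z,1])[:3].round(4))
E
python3 rel.py
```

```text
s2 290 207 [ 0.6211 -0.0885  0.0667]
s2 292 207 [ 0.6237 -0.0931  0.0683]
s2 294 207 [ 0.625  -0.099   0.0712]
s2 296 206 [ 0.6324 -0.0982  0.0706]
s2 292 202 [ 0.6231 -0.0926  0.0839]
s2 296 202 [ 0.1376 -0.6091  0.5972]
s3 301 224 [ 0.5977 -0.1552  0.0667]
s3 303 224 [ 0.601  -0.1585  0.0673]
s3 305 224 [ 0.6036 -0.1625  0.0687]
s3 303 220 [ 0.6004 -0.158   0.0795]
s3 305 222 [ 0.6024 -0.1631  0.0758]
t 6.875 theta_tool -47.263866523032775 radial 0.08650177670249076 tang 0.014214288095021874 z 0.038278978160322615 F tool [-4.17  4.12 -4.85]
```

Side depth puts the real fingertip at about z = 0.066, much higher than the reported TCP. It is riding on the knob's top, which explains the 5 N upward force. I'll back off, lower in steps and re-measure.

>>> {"op": "send_rows", "data": {
  "rows": [
    [0,[0,0,-0.5],0],
    [0,[0,1.5,0],0],
    [0,[0,2,0],0],
    [0,[0,0,0.5],0],
    [0,[0,0,0],0]
  ]
}}

```text
t: 7.5
tool_pos: [0.6335, -0.126, 0.0363]
tool_rot: [-1.257, -2.876, 0.001]
contact_force: [-0.7, -0.8, -0.5]
opening: -0.0002
grip_force: 0.0
```

>>> {"op": "send_rows", "data": {
  "rows": [
    [0,[0,0,0.6],0],
    [0,[0,0,0.5],0],
    [0,[0,0,0],0]
  ]
}}

```text
t: 7.88
tool_pos: [0.6336, -0.1265, 0.0257]
tool_rot: [-1.259, -2.877, 0.0]
contact_force: [-0.7, -0.4, -0.9]
opening: 0.0004
grip_force: 0.0
```

```bash
python3 rel.py; python3 - <<'E'
from h import *
im=look('side','s4.png')
cv2.imwrite('pics/s4c.png',cv2.resize(im['frame'][150:260,240:360],None,fx=5,fy=5,interpolation=2)[:,:,::-1])
o=ctrl.get_obs(); 
for dz in(0,.015,.03):
    c=np.linalg.inv(im['cam_to_world'])@np.r_[o['tool_pos']+[0,0,dz],1]; print((c[0]/c[2]*im['fx']+im['cx']-240)*5,(c[1]/c[2]*im['fy']+im['cy']-150)*5,c[2])
E
```

```text
t 7.875 theta_tool -47.279576453707115 radial 0.08479990904017244 tang 0.048391662912132434 z 0.02573386030362792 F tool [ 0.21 -0.8   0.86]
314.58586932057784 375.23131712779286 0.8836360305762593
316.56316412803307 352.32535212466274 0.8752474138201025
318.5787276094865 328.97606379715285 0.8668587970639456
```

View pics/s4c.png

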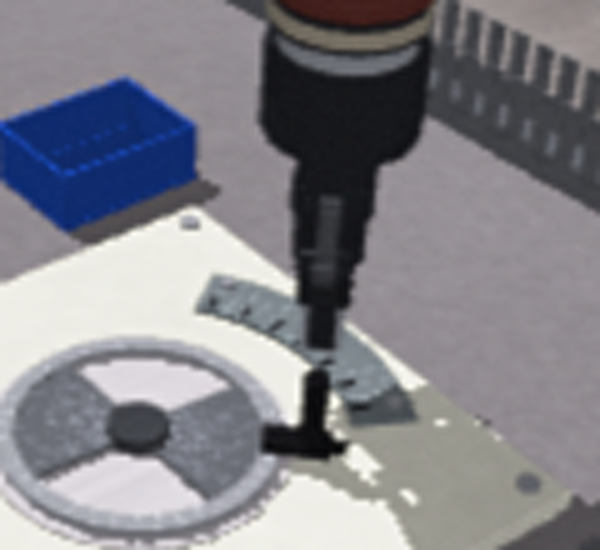

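The knob stands clear at crop (315,410) and the lever tip is at (345,445). The fingertip ends near row 348, so it is about 20 mm above the reported TCP. I'll lower a further 12 mm and push the knob's side.

>>> {"op": "send_rows", "data": {
  "rows": [
    [0,[0,0,0.6],0],
    [0,[0,0,0.6],0],
    [0,[0,-0.6,0],0],
    [0,[0,-0.6,0],0],
    [0,[0,-0.6,0],0],
    [0,[0,-0.3,0],0],
    [0,[0,0,0],0]
  ]
}}

```text
t: 8.8
tool_pos: [0.6189, -0.1409, 0.0148]
tool_rot: [1.26, 2.878, 0.0]
contact_force: [1.5, -0.2, -0.1]
opening: 0.0001
grip_force: 0.0
```

```bash
python3 rel.py
```

```text
t 8.8 theta_tool -47.28319877649774 radial 0.08543211688817834 tang 0.02776867242592322 z 0.014782861699097864 F tool [-1.13  0.93  0.06]
```

>>> {"op": "send_rows", "data": {
  "rows": [
    [0,[0,-0.3,0],0],
    [0,[0,-0.2,0],0],
    [0,[0,0,0],0]
  ]
}}

```text
t: 9.18
tool_pos: [0.6152, -0.1441, 0.0146]
tool_rot: [-1.259, -2.878, -0.0]
contact_force: [-0.3, 0.9, -1.1]
opening: 0.0003
grip_force: 0.0
```

```bash
python3 rel.py
```

```text
t 9.175 theta_tool -47.26866208277447 radial 0.08529532489512537 tang 0.0228662909601144 z 0.014583298435044606 F tool [0.93 0.38 1.15]
```

>>> {"op": "send_rows", "data": {
  "rows": [
    [0,[0,-0.2,0],0],
    [0,[0,-0.2,0],0],
    [0,[0,0,0],0]
  ]
}}

```text
t: 9.55
tool_pos: [0.6143, -0.1451, 0.0148]
tool_rot: [1.258, 2.875, 0.007]
contact_force: [7.7, 5.6, -3.6]
opening: -0.0001
grip_force: 4.5
```

>>> {"op": "send_rows", "data": {
  "rows": [
    [0,[0,-0.2,0],0],
    [0,[0,0,0],0]
  ]
}}

```text
t: 9.8
tool_pos: [0.6143, -0.1451, 0.0149]
tool_rot: [1.257, 2.873, 0.012]
contact_force: [11.0, 9.7, -5.5]
opening: 0.0001
grip_force: 7.6
```

```bash
python3 rel.py
```

```text
t 9.8 theta_tool -47.279127881806666 radial 0.08542989412484663 tang 0.021699675236945742 z 0.014906696410039756 F tool [-0.33 14.61  5.68]
```

>>> {"op": "send_rows", "data": {
  "rows": [
    [0,[0,1.0,0],0],
    [0,[0,1.0,0],0],
    [0,[0,0,-3],0],
    [0,[0,0,-3],0],
    [0,[0,-2.5,0],0],
    [0,[0,-2.5,0],0],
    [0,[0,-2.5,0],0],
    [0,[0,0,0],0]
  ]
}}

```text
t: 10.8
tool_pos: [0.5673, -0.1867, 0.0724]
tool_rot: [-1.262, -2.872, 0.0]
contact_force: [-0.4, 0.3, 0.1]
opening: -0.0002
grip_force: 0.0
```

```bash
python3 rel.py
```

```text
t 10.8 theta_tool -47.45117129675442 radial 0.08395891753524283 tang -0.041039105421759745 z 0.07242165492760413 F tool [ 0.46 -0.07 -0.05]
```

>>> {"op": "send_rows", "data": {
  "rows": [
    [0,[-0.2,0,2.8],0],
    [0,[0,0,2],0],
    [0,[0,0,1],0],
    [0,[0,0.6,0],0],
    [0,[0,0.6,0],0],
    [0,[0,0.5,0],0],
    [0,[0,0.2,0],0],
    [0,[0,0,0],0]
  ]
}}

```text
t: 11.8
tool_pos: [0.5864, -0.1743, 0.0173]
tool_rot: [1.259, 2.877, -0.0]
contact_force: [-0.6, -0.6, 0.9]
opening: -0.0004
grip_force: 0.4
```

```bash
python3 rel.py
```

```text
t 11.8 theta_tool -47.25661526795589 radial 0.08790312817957315 tang -0.018750112418587 z 0.017299709993746096 F tool [-0.04 -0.8  -0.93]
```

>>> {"op": "send_rows", "data": {
  "rows": [
    [0,[-0.1,0.45,0],-3],
    [0,[-0.1,0.45,0],-3],
    [0,[-0.1,0.45,0],-3],
    [0,[-0.1,0.45,0],-3],
    [0,[0,0,0],0]
  ]
}}

```text
t: 12.42
tool_pos: [0.6011, -0.1637, 0.0169]
tool_rot: [0.952, 2.993, -0.0]
contact_force: [-0.0, -1.4, 1.6]
opening: 0.0002
grip_force: 0.7
```

```bash
python3 rel.py
```

```text
t 12.425 theta_tool -35.2965120060693 radial 0.08799834389686495 tang -0.019425123051113505 z 0.016856410049546973 F tool [-0.82 -1.18 -1.57]
```

>>> {"op": "send_rows", "data": {
  "rows": [
    [0,[-0.1,0.45,0],-3],
    [0,[-0.1,0.45,0],-3],
    [0,[-0.1,0.45,0],-3],
    [0,[-0.1,0.45,0],-3],
    [0,[-0.1,0.45,0],-3],
    [0,[-0.1,0.45,0],-3],
    [0,[-0.1,0.45,0],-3],
    [0,[-0.1,0.45,0],-3],
    [0,[-0.1,0.45,0],-3],
    [0,[0,0,0],0]
  ]
}}

```text
t: 13.68
tool_pos: [0.6252, -0.1303, 0.0168]
tool_rot: [0.228, 3.133, -0.0]
contact_force: [-0.2, -2.3, 1.4]
opening: -0.0001
grip_force: 0.8
```

```bash
python3 rel.py; python3 - <<'E'
from h import *
im=look('side','s5.png')
cv2.imwrite('pics/s5c.png',cv2.resize(im['frame'][170:260,240:350],None,fx=6,fy=6,interpolation=2)[:,:,::-1])
E
```

```text
t 13.675 theta_tool -8.334768993950362 radial 0.08862930125870781 tang -0.02071414944869735 z 0.016776642058480284 F tool [-0.13 -2.29 -1.45]
```

View pics/s5c.png

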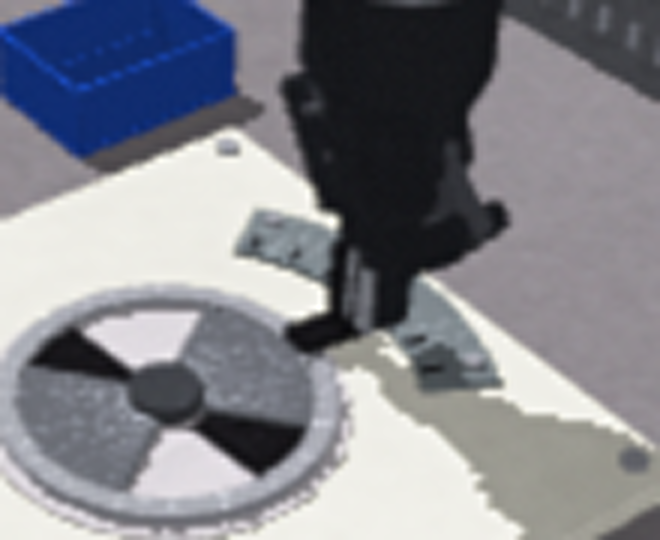

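The lever bar, near crop (320,335), has followed the fingers round to about -8°. Three more degree-steps should bring it to the mark; then I'll back off and measure from the top.

>>> {"op": "send_rows", "data": {
  "rows": [
    [0,[-0.1,0.45,0],-3],
    [0,[-0.1,0.45,0],-3],
    [0,[-0.1,0.45,0],-3],
    [0,[0,0,0],0],
    [0,[0,0,0],0]
  ]
}}

```text
t: 14.35
tool_pos: [0.6294, -0.1172, 0.0167]
tool_rot: [-0.018, 3.141, 0.0]
contact_force: [0.6, -2.3, 0.7]
opening: 0.0001
grip_force: 0.8
```

```bash
python3 rel.py
```

```text
t 14.35 theta_tool 0.6612500650931281 radial 0.08865114999842472 tang -0.021174202166778646 z 0.01672790577888627 F tool [-0.57 -2.28 -0.66]
```

>>> {"op": "send_rows", "data": {
  "rows": [
    [0,[0,-0.5,0],0],
    [0,[0,-1.5,0],0],
    [0,[0,0,-4],0],
    [0,[0,0,-4],0],
    [0,[3,-5,-4],0],
    [0,[3,-5,0],0],
    [0,[3,-5,0],0],
    [0,[3,-5,0],0],
    [0,[3,-5,0],0],
    [0,[0,0,0],0]
  ]
}}

```text
t: 15.6
tool_pos: [0.4835, -0.3869, 0.1318]
tool_rot: [0.01, -3.141, 0.0]
contact_force: [0.2, 0.3, -0.0]
opening: -0.0001
grip_force: 0.0
```

```bash
python3 - <<'E'
from h import *
im=look('top','t6.png')
c=im['frame'][140:260,200:395]; cv2.imwrite('pics/c6.png',cv2.resize(c,None,fx=4,fy=4,interpolation=2)[:,:,::-1])
E
```

```text
(no output)
```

View pics/c6.png

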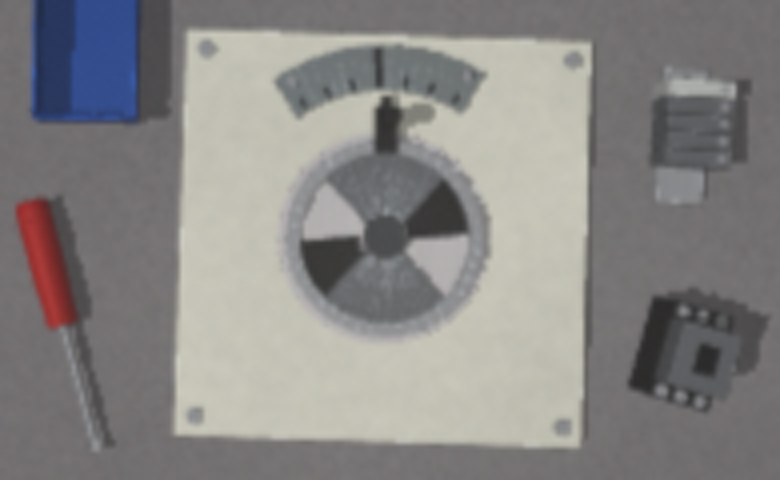

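The lever now points almost straight up: bar around crop (386,140), knob top at (389,98). The long mark is at (379,68), so the lever looks about 2° short. I'll measure it.

```bash
cat > ang.py <<'E'
from h import *
import sys
im=dict(np.load(sys.argv[1])); g=im['frame'].mean(2)
A=np.array([.5405,-.097])
def cen(v,u0,u1,z):
    r=g[v,u0:u1]; w=np.clip(np.median(r)-15-r,0,None); u=(w*np.arange(u0,u1)).sum()/w.sum(); q=ray(im,u,v,z)[:2]; return u,q
# hub: dark disc centroid
h=(g[190:210,286:308]); m=(h<95); n,l,s,c=cv2.connectedComponentsWithStats(m.astype(np.uint8)); i=l[9,10]; print('hub',c[i]+[286,190],ray(im,*(c[i]+[286,190]),.026)[:2],s[i])
P=[]
for v in range(152,163): u,q=cen(v,290,299,.017); P.append(q); print('mark',v,round(u,2),np.degrees(np.arctan2(q[1]-A[1],q[0]-A[0])).round(2),round(np.hypot(*(q-A)),3))
for v in range(162,178): u,q=cen(v,286,308,.0265); print('bar',v,round(u,2),np.degrees(np.arctan2(q[1]-A[1],q[0]-A[0])).round(2),round(np.hypot(*(q-A)),3))
v,u=np.mgrid[:384,:512]; z=im['range_z']; T=im['cam_to_world']; pc=np.stack([(u-im['cx'])/im['fx']*z,(v-im['cy'])/im['fy']*z,z],-1)@T[:3,:3].T+T[:3,3]
k=(np.linalg.norm(pc[...,:2]-A,axis=-1)<.13)&(pc[...,2]>.055)&(z>0)
uu,vv=u[k].mean(),v[k].mean(); q=ray(im,uu,vv,.0665)[:2]-A; print('knob',k.sum(),uu,vv,q,np.hypot(*q),np.degrees(np.arctan2(q[1],q[0])))
E
python3 ang.py pics/t6.npz
```

```text
hub [296.8255814  198.29069767] [ 0.54253146 -0.09912104] [  0   0  22  19 172]
mark 152 294.13 1.52 0.138
mark 153 294.05 1.66 0.135
mark 154 294.05 1.7 0.132
mark 155 294.12 1.66 0.129
mark 156 294.32 1.44 0.126
mark 157 294.38 1.41 0.123
mark 158 294.36 1.48 0.12
mark 159 294.37 1.51 0.117
mark 160 294.37 1.56 0.114
mark 161 294.34 1.66 0.111
mark 162 nan nan nan
bar 162 300.69 -7.47 0.108
bar 163 306.5 -16.51 0.109
bar 164 297.87 -3.29 0.102
bar 165 296.61 -1.25 0.099
bar 166 296.91 -1.81 0.096
bar 167 296.57 -1.23 0.093
bar 168 296.73 -1.55 0.09
bar 169 296.71 -1.56 0.087
bar 170 296.61 -1.4 0.084
bar 171 296.69 -1.59 0.081
bar 172 296.6 -1.45 0.078
bar 173 296.6 -1.48 0.076
bar 174 296.53 -1.37 0.073
bar 175 296.26 -0.77 0.07
bar 176 296.1 -0.37 0.067
bar 177 296.1 -0.36 0.064
knob 20 297.75 168.75 [ 0.08488491 -0.00026896] 0.08488533144243864 -0.18154201314217305ang.py:6: RuntimeWarning: invalid value encountered in scalar divide
  r=g[v,u0:u1]; w=np.clip(np.median(r)-15-r,0,None); u=(w*np.arange(u0,u1)).sum()/w.sum(); q=ray(im,u,v,z)[:2]; return u,q
```

The lever is at about -0.3° and the mark at 1.55°. That is inside tolerance, but I'll nudge it about 1.7° more.

>>> {"op": "send_rows", "data": {
  "rows": [
    [0,[-3,4.8,0],0],
    [0,[-3,4.8,0],0],
    [0,[-3,4.8,0],0],
    [0,[-3,4.8,0],0],
    [0,[-2.9,4.8,0],0],
    [0,[0,0,4],0],
    [0,[0,0,4],0],
    [0,[0,0,3],0],
    [0,[0,0,0.5],0],
    [0,[0,0,0],0]
  ]
}}

```text
t: 16.9
tool_pos: [0.6324, -0.1407, 0.0175]
tool_rot: [-0.022, 3.141, 0.0]
contact_force: [0.3, -0.4, 0.0]
opening: 0.0002
grip_force: 0.0
```

```bash
python3 rel.py
```

```text
t 16.9 theta_tool 0.7847872122744946 radial 0.0912889126303589 tang -0.04493537411338979 z 0.017488708510990568 F tool [-0.28 -0.38 -0.05]
```

>>> {"op": "send_rows", "data": {
  "rows": [
    [0,[0.2,0.8,0],0],
    [0,[0,0.8,0],0],
    [0,[0,0.5,0],0],
    [0,[0,0.2,0],0],
    [0,[0,0.15,0],0],
    [0,[0,0.15,0],0],
    [0,[0,0,0],0],
    [0,[0,0,0],0]
  ]
}}

```text
t: 17.9
tool_pos: [0.6298, -0.1157, 0.0171]
tool_rot: [-0.02, 3.141, -0.001]
contact_force: [0.3, -3.2, 0.4]
opening: 0.0002
grip_force: 1.5
```

```bash
python3 rel.py
```

```text
t 17.9 theta_tool 0.7223849283216452 radial 0.08910100652608886 tang -0.01983342404930948 z 0.017131228693024074 F tool [-0.26 -3.17 -0.36]
```

>>> {"op": "send_rows", "data": {
  "rows": [
    [0,[0,0.12,0],0],
    [0,[0,0,0],0],
    [0,[0,0,0],0],
    [0,[0,-0.5,0],0],
    [0,[0,-1.5,0],0],
    [0,[0,0,-4],0],
    [0,[0,0,-4],0],
    [0,[3,-5,-4],0],
    [0,[3,-5,0],0],
    [0,[3,-5,0],0]
  ]
}}

```text
t: 19.15
tool_pos: [0.5444, -0.2812, 0.1331]
tool_rot: [-0.021, 3.14, -0.001]
contact_force: [-0.3, -0.7, -0.8]
opening: -0.0004
grip_force: 0.0
```

>>> {"op": "send_rows", "data": {
  "rows": [
    [0,[3,-5,0],0],
    [0,[3,-5,0],0],
    [0,[0,0,0],0],
    [0,[0,0,0],0]
  ]
}}

```text
t: 19.65
tool_pos: [0.4862, -0.3801, 0.132]
tool_rot: [0.019, -3.141, -0.002]
contact_force: [-0.2, -0.4, -0.7]
opening: -0.0001
grip_force: 0.0
```

```bash
python3 - <<'E'
from h import *
look('top','t7.png')
a,b=[cv2.imread(f'pics/t{k}.png') for k in('op1','7')]
d=np.abs(a.astype(int)-b).max(2)>60; n,l,s,c=cv2.connectedComponentsWithStats(d[130:260,195:400].astype(np.uint8)); print([(c[i]+[195,130]).round().tolist()+[int(s[i,4])] for i in range(1,n) if s[i,4]>4])
E
python3 ang.py pics/t7.npz 2>/dev/null | grep -E 'knob|bar 17'
```

```text
[[296.0, 171.0, 84], [307.0, 172.0, 100], [286.0, 187.0, 35], [306.0, 211.0, 40]]
bar 170 295.69 0.42 0.084
bar 171 295.75 0.33 0.081
bar 172 295.59 0.71 0.078
bar 173 295.47 1.01 0.076
bar 174 295.28 1.49 0.073
bar 175 295.15 1.89 0.07
bar 176 295.36 1.47 0.067
bar 177 295.5 1.18 0.064
knob 20 296.75 168.75 [0.08489732 0.00252433] 0.08493483721971723 1.703126578849466
```

The knob reads 1.7° and the mark 1.55°. In the top view nothing has changed except the lever and shutter.

```bash
python3 -c "
from station import ctrl
print(ctrl.finish_job())"
```

```text
the job is handed in; nothing more can be done
None
```

I pushed the lever to the shut stop, then back to the long mark (pointer about 1.7°, mark about 1.55°), and handed the job in at about 20 s; the bystanders showed no movement in the top view, and the hand-in gave no verdict.

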